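# Line up the table things by height on the coaster board

## Task

Set the pepper mill, the spice jar, the salt shaker and the tea light upright on the four cork coasters of the dark board, one in the middle of each, in order of height: the tallest on the coaster at the end where the kitchen timer stands, down to the shortest at the honey jar's end. Tip nothing over, and leave the timer and the honey jar where they are.

Things in the scene. Friction and masses are not known exactly. Their poses are not given: they have to be found in the camera images.
- pepper_mill: Turned brown wooden pepper mill, round, standing upright, 150 mm tall: the tallest. At most 58 mm across its foot and body (below 108 mm), at most 50 mm across the head (109 to 139 mm), with a small metal knob on top. Loose, about 0.18 kg. Origin: centre of its underside, z up its axis. Can be gripped across its upper body or head, 85 to 130 mm up.
- spice_jar: Clear glass spice jar with a dark cap and a red and white label, round, standing upright, 105 mm tall and 41 mm across over its whole height. Loose, about 0.11 kg. Origin: centre of its underside, z up its axis.
- salt_shaker: Cream ceramic shaker with a sunflower picture and a black domed cap, round, standing upright, 78 mm tall and at most 45 mm across, a little slimmer towards the top. Loose, about 0.11 kg. Origin: centre of its underside, z up its axis. Grip it 25 to 50 mm up.
- tea_light: Tea light: a low round candle in a pale cup with green wax, 15 mm tall and 38 mm across: the shortest. Loose, about 30 g. Origin: centre of its underside, z up.
- kitchen_timer: Cream boxy wind-up kitchen timer with a round dial on its front, 60 x 62 mm and 62 mm tall. It stands on the worktop in line with the row of coasters, about 110 mm beyond the centre of one end coaster, at the left or the right end; that end is to have the tallest thing. Loose; to be left alone. Origin: centre of its underside.
- honey_jar: Squat round jar with a dark lid, 61 mm across and 82 mm tall. It stands on the worktop beyond the other end of the row, about 110 mm from the centre of the end coaster there. Loose; to be left alone. Origin: centre of its underside.
- coaster_1: Round cork coaster, 76 mm across, 4 mm thick, the right-hand end of the row as the robot sees it (lowest y). The four are alike, 90 mm apart on a dark wooden board (84 x 362 x 12 mm), all fixed. Origin: centre of its underside, 12 mm above the worktop; its top is 16 mm above the worktop. y runs along the row towards coaster_4, x across it, away from the robot.
- coaster_2: Round cork coaster, 76 mm across, 4 mm thick, second from the right. The four are alike, 90 mm apart on a dark wooden board (84 x 362 x 12 mm), all fixed. Origin: centre of its underside, 12 mm above the worktop; its top is 16 mm above the worktop. y runs along the row towards coaster_4, x across it, away from the robot.
- coaster_3: Round cork coaster, 76 mm across, 4 mm thick, third from the right. The four are alike, 90 mm apart on a dark wooden board (84 x 362 x 12 mm), all fixed. Origin: centre of its underside, 12 mm above the worktop; its top is 16 mm above the worktop. y runs along the row towards coaster_4, x across it, away from the robot.
- coaster_4: Round cork coaster, 76 mm across, 4 mm thick, the left-hand end of the row (highest y). The four are alike, 90 mm apart on a dark wooden board (84 x 362 x 12 mm), all fixed. Origin: centre of its underside, 12 mm above the worktop; its top is 16 mm above the worktop. y runs along the row towards coaster_4, x across it, away from the robot.
Not all that is in view belongs to the job. Leave any blue look-alike of the tea_light alone.

How it is judged:
By the outcome, as a careful person would: the job done as asked, in the order asked, and still so for the second after the job is handed in, with the robot touching nothing.
It also fails if it takes over 99 s, if anything falls off the work surface, if the arm or the gripper's body presses on something with over 40 N, if the wrist force passes 120 N, or if a joint passes its speed limit or range.

## Robot

A 6-joint arm with a two-finger parallel gripper is mounted at the origin on a cart in front of the work surface, level with it; the furniture and walls round the work are solid. World frame = base frame: x ahead of the robot, y to its left, z up, the work surface at z = 0. Lengths are in m, angles in rad, forces in N, time in s.
With the tool pointing down it reaches from about 0.4 to 0.825 m from the base axis. Payload 7 kg.
Tool frame: the origin (TCP) lies midway between the tips of the shut fingers; the grasp point (between the pads) lies 19 mm behind it; z points along the fingers, y is the line along which they close (so a half turn about z gives the same grasp; the last joint's range is limited). The gripper opens to 88 mm and grips with 3 to 60 N. Pads are 19 mm wide; open, the fingers measure 130 mm over their backs; the gripper's body (78 mm by 193 mm) begins 47 mm behind the grasp point.
Start: joints at [-0.987, 0.359, 0.012, 0, -1.224, -0.288], TCP at [0.197, -0.646, 0.227] pointing down, gripper open.
Joint ranges: [-3.07, 3.07], [-1.43, 2.12], [-1.02, 1.25], [-3.03, 1.67], [-3.05, -0], [-3.03, 3.03]. Speed limits (rad/s): [2.39, 2.39, 3.01, 3.14, 3.14, 3.14].

## Interface

Orientations are given as [roll, pitch, yaw] about the fixed x, y, z axes, in that order (R = Rz(yaw) Ry(pitch) Rx(roll)).
In Python, from station import get_state, grab_frame, calibration, job_done, boxes_of, regions_of, spot_point gives the robot as it stands. The module is installed in compiled form; this text tells all that it offers.
- The arm moves only by the tool arm_command, never from a script. Its argument "commands" is a list of rows, each an object of numbers: "tx", "ty", "tz": the shift along the tool's x, y, z each as a share of 25 cm, from -1 to 1; "twist": the turn about the tool's z as a share of 180 degrees, from -1 to 1. A call has exactly 8 rows; each row is the pose to reach, as a shift and turn from the pose commanded when the call began, along the tool's axes at that moment, turning the shorter way round; what a row does not reach only later rows make up. A row lasts 1/12 s, in which the tool goes at most 41.7 mm and 7.16 degrees, less where a joint would pass 70% of its speed; a pose out of reach is approached as far as the arm can. A call with a number of a shift or a turn outside -1 to 1 is refused whole. A call with a gripper value outside its range is refused whole. "claw" is the opening, from 0 (shut) to 1 (fully open), set as the call begins (left out, the last holds). The fingers move at their own pace and stop on an object; "grip_force" is the grip in N (left out, the last holds). Time passes only in rows, so rows that repeat a pose let the fingers close, or fill a call up. It gives the time, the measured TCP pose, the force, the opening and the grip force at its end, in the units of the state.
- get_state(): the state, without advancing time (a new reading comes with each control period).
- grab_frame(name): name is "scene" or "top" or "wrist"; returns the picture (420x560x3 uint8, red, green, blue); there is no depth.
- calibration(name): a dict with "camera_matrix" (3x3 intrinsics, pixels), "extrinsics" (4x4, takes a point from camera to world coordinates). Camera axes: x right, y down, z forward; pixel columns grow to the right and rows downward; lengths in m; the calibration is good to about 2 mm. A picture is of the moment at which its call begins: read the wrist's pose just before it. calibration takes no time and is no camera call; for the wrist camera it gives the pose at the moment of the call.
- job_done(): hands the job in; it is judged then, once.
Trained networks look in the newest picture that a camera, given by its name, has taken for a name from the list of things; names that differ only in an ending like _2 or _b are one class to them, and where a whole thing is asked for, a point or a joint stands for the part that bears it (a point fixed in the world has none). Each returns a list of dicts, best first, with "score" (0 to 1); they miss things now and then, are a little off and sometimes report something else, mostly with a low value. They report only what shows in the picture. A call takes as long as a camera call. They do not tell look-alikes from the thing itself.
- boxes_of(query, camera): "rect" ([left, top, right, bottom] in pixels, round what is visible of it).
- regions_of(query, camera): "region" (420x560 bool, what is visible of it) and "rect" ([left, top, right, bottom] in pixels, round what is visible of it).
- spot_point(query, camera): "uv" ([column, row] in pixels: a listed point, or the origin of a listed thing).
The state is a dict: "t": time; "q": joint angles; "qd": joint speeds; "joint_efforts": joint torques, N m; "eef_pos": TCP position; "ee_rot": TCP orientation; "force": force on the tool from outside, world axes, zero at the start; "moment": the same for the moment, N m; "width": finger opening in m; "gripper_force": force on a finger pad.
Only numpy, scipy, OpenCV 4.12 (cv2) and the standard library are available. Lean on these libraries where they do the work, as an engineer would, in place of code of your own. Each camera call takes 0.05 s, during which the arm holds its last target. There are 200 camera calls.

## Working session

There is one attempt and no reset: what is moved stays moved. The work goes in short steps, Python scripts to look and compute and a tool call to move; the robot and the scene stay as the last step left them, time stands still between calls to the robot, and variables do not carry over. Pictures are saved under pics/ and viewed, at most 14 in all, crops included, and the job is handed in when it is done.

Besides the shell and the picture viewer there is one more tool, called in YAML: its name, and indented under it one key for each argument. arm_command: Moves the arm, as the interface text tells. Shift numbers are shares of 25 cm and turn numbers shares of 180 degrees, none past 1 either way. Its arguments: {"type":"object","properties":{"commands":{"type":"array"},"claw":{"type":"number"},"grip_force":{"type":"number"}},"required":["commands"]}

```bash
mkdir -p pics
cat > h.py <<'E'
import numpy as np, cv2
from station import *
def save(n,f): cv2.imwrite(f'pics/{f}.png',cv2.cvtColor(grab_frame(n),cv2.COLOR_RGB2BGR))
def ray(n,uv):
    c=calibration(n);K=np.array(c["camera_matrix"]);E=np.array(c["extrinsics"])
    d=E[:3,:3]@np.linalg.inv(K)@[uv[0],uv[1],1];return E[:3,3],d/np.linalg.norm(d)
def onz(n,uv,z):
    o,d=ray(n,uv);return o+d*(z-o[2])/d[2]
def tri(rs):
    A=sum(np.eye(3)-np.outer(d,d) for o,d in rs);b=sum((np.eye(3)-np.outer(d,d))@o for o,d in rs)
    return np.linalg.solve(A,b)
def proj(n,p):
    c=calibration(n);K=np.array(c["camera_matrix"]);E=np.linalg.inv(np.array(c["extrinsics"]))
    q=K@(E[:3,:3]@p+E[:3,3]);return q[:2]/q[2]
E
python3 - <<'E'
from h import *
np.set_printoptions(precision=4,suppress=True)
save("scene","s0");save("top","t0")
for n in ("scene","top"): print(n,np.array(calibration(n)["extrinsics"]))
names="pepper_mill spice_jar salt_shaker tea_light kitchen_timer honey_jar coaster_1 coaster_4".split()
for q in names:
    for n in ("scene","top"):
        print(q,n,[(np.round(r["uv"],1),round(r["score"],2),np.round(onz(n,r["uv"],0)[:2],3)) for r in spot_point(q,n)][:5],[(np.round(r["rect"]),round(r["score"],2)) for r in boxes_of(q,n)][:5])
print(get_state())
E
```

```text
scene [[-0.6642 -0.4706  0.5809 -0.1893]
 [-0.7475  0.406  -0.5257  0.8452]
 [ 0.0115 -0.7834 -0.6214  0.7961]
 [ 0.      0.      0.      1.    ]]
top [[ 0.0278 -0.9922  0.1216  0.3758]
 [-0.9992 -0.0312 -0.026   0.2321]
 [ 0.0296 -0.1208 -0.9922  1.1986]
 [ 0.      0.      0.      1.    ]]
pepper_mill scene [(array([266.4, 263.8]), 0.91, array([0.422, 0.33 ]))] [(array([255., 212., 277., 269.]), 0.9)]
pepper_mill top [(array([211.8, 248. ]), 0.76, array([0.436, 0.331]))] [(array([196., 234., 226., 260.]), 0.64)]
spice_jar scene [(array([383.8, 180.7]), 0.93, array([ 0.456, -0.13 ]))] [(array([382., 146., 400., 188.]), 0.89), (array([246., 205., 270., 225.]), 0.57)]
spice_jar top [(array([401.4, 251.5]), 0.86, array([ 0.441, -0.121]))] [(array([391., 242., 427., 260.]), 0.76), (array([339., 248., 360., 267.]), 0.31)]
salt_shaker scene [(array([362.6, 203. ]), 0.98, array([ 0.428, -0.008])), (array([187.1, 253.7]), 0.71, array([0.567, 0.447]))] [(array([354., 178., 374., 210.]), 0.58)]
salt_shaker top [(array([350.5, 258.9]), 0.79, array([0.42 , 0.001]))] [(array([341., 249., 361., 26
[... 2565 characters left out ...]
0.063])), (array([399.5, 250.6]), 0.36, array([ 0.443, -0.116]))] [(array([274., 180., 306., 211.]), 0.86), (array([197., 180., 227., 211.]), 0.77), (array([233., 180., 267., 215.]), 0.73), (array([311., 181., 342., 212.]), 0.69)]
{'t': 1.7, 'q': array([-0.9869,  0.3586,  0.0119,  0.    , -1.2241, -0.2881]), 'qd': array([ 0.0006, -0.    ,  0.0011, -0.0009, -0.0002,  0.0002]), 'joint_efforts': array([  0.0011, -58.2361,  29.3293,   7.0022,   0.0123,  -0.    ]), 'eef_pos': array([ 0.1967, -0.6457,  0.2266]), 'ee_rot': array([ 3.1416, -0.    , -2.8458]), 'force': array([-0.5299, -0.6865,  0.303 ]), 'moment': array([-0.0383, -0.0268, -0.0505]), 'gripper_force': 0.0, 'width': 0.08730063174793175}
```

Run:
```python
import cv2
t=cv2.imread('pics/t0.png')[130:290,80:460];s=cv2.imread('pics/s0.png')[130:290,80:460]
import numpy as np
cv2.imwrite('pics/c0.png',cv2.resize(np.vstack([t,s]),(712,600),interpolation=cv2.INTER_CUBIC))
```

```text
(no output)
```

View pics/c0.png

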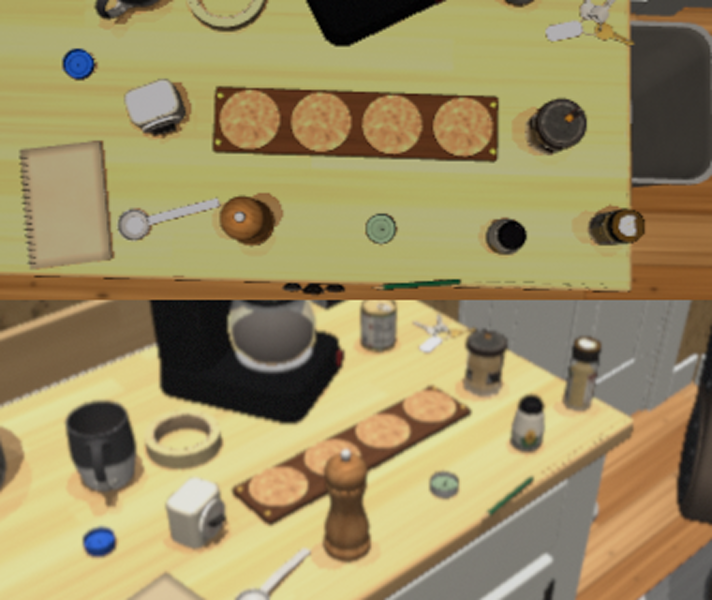

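The timer is on the left (top view, about column 162, row 187) and the honey jar on the right. So mill→coaster_4, spice→3, salt→2, tea→1. The spice jar is at the lower right edge, and the blue cup at upper left is the look-alike. Next I'll measure more precisely.

Run:
```python
from h import *
np.set_printoptions(precision=4,suppress=True)
grab_frame("top");grab_frame("scene")
def cents(n):
    L=[]
    for r in regions_of("coaster_1",n):
        m=r["region"].astype(np.uint8)
        c,_=cv2.findContours(m,0,1);c=max(c,key=cv2.contourArea)
        L.append((r["score"],cv2.fitEllipse(c)[0] if len(c)>5 else None,m.sum()))
    return L
for n in("top","scene"):
    for s,c,a in cents(n): print(n,round(s,2),c,a,onz(n,c,.016))
    for q in "pepper_mill spice_jar salt_shaker tea_light".split():
        for r in regions_of(q,n)[:2]:
            m=r["region"];ys,xs=np.nonzero(m);print(q,n,round(r["score"],2),r["rect"],m.sum(),xs.mean(),ys.mean())
```

```text
top 0.78 (326.326416015625, 197.99557495117188) 729 [0.5618 0.063  0.016 ]
top 0.72 (288.5411376953125, 195.99716186523438) 754 [0.5636 0.1531 0.016 ]
top 0.72 (349.24615478515625, 256.01837158203125) 297 [0.4258 0.0071 0.016 ]
top 0.7 (212.7953643798828, 193.1970977783203) 823 [0.5645 0.3325 0.016 ]
top 0.67 (250.61209106445312, 194.7364959716797) 793 [0.5637 0.2431 0.016 ]
top 0.42 (282.3275451660156, 251.56288146972656) 194 [0.4316 0.1646 0.016 ]
pepper_mill top 0.86 [195.0, 234.9, 227.8, 259.0] 567 210.96825396825398 247.36860670194002
spice_jar top 0.66 [394.3, 241.3, 424.9, 258.8] 481 408.4802494802495 251.004158004158
spice_jar top 0.32 [236.1, 181.0, 265.7, 213.7] 785 250.67898089171973 195.07898089171974
salt_shaker top 0.55 [340.5, 246.8, 359.5, 263.9] 321 349.386292834891 256.34267912772583
tea_light top 0.77 [110.2, 156.1, 130.0, 173.0] 242 121.17768595041322 164.2396694214876
tea_light top 0.59 [274.5, 246.0, 293.5, 258.8] 187 282.572192513369 251.11229946524065
scene 0.93 (283.6851501464844, 199.44664001464844) 419 [0.5594 0.1537 0.016 ]
scene 0.84 (309.0517578125, 185.95799255371094) 373 [0.5592 0.062  0.016 ]
scene 0.84 (254.4347381591797, 211.43646240234375) 283 [0.5705 0.2425 0.016 ]
scene 0.56 (228.2497100830078, 229.32655334472656) 551 [0.5586 0.3335 0.016 ]
scene 0.41 (362.08001708984375, 195.6298828125) 428 [ 0.4371 -0.0135  0.016 ]
pepper_mill scene 0.64 [255.2, 214.1, 277.7, 271.3] 1232 264.4334415584416 240.04058441558442
spice_jar scene 0.71 [380.3, 148.4, 400.2, 188.3] 600 390.25333333333333 168.44
salt_shaker scene 0.71 [353.5, 177.5, 369.9, 211.5] 413 361.92978208232444 195.3995157384988
tea_light scene 0.64 [308.8, 222.4, 325.6, 233.1] 181 316.7348066298343 227.34254143646407
tea_light scene 0.59 [122.7, 249.3, 143.4, 267.9] 227 132.51101321585904 258.31277533039645
```

arm_command:
  commands:
    - {"tz": -0.4}
    - {"tz": -0.4}
    - {"tz": -0.4}
    - {"tz": -0.4}
    - {"tz": -0.4}
    - {"tz": -0.4}
    - {"tz": -0.4}
    - {"tz": -0.4}
  claw: 1

```text
invalid input
```

arm_command:
  commands:
    - {"tx": -0.8,"ty": 0.9,"tz": -0.4,"twist": -0.2}
    - {"tx": -0.8,"ty": 0.9,"tz": -0.4,"twist": -0.2}
    - {"tx": -0.8,"ty": 0.9,"tz": -0.4,"twist": -0.2}
    - {"tx": -0.8,"ty": 0.9,"tz": -0.4,"twist": -0.2}
    - {"tx": -0.8,"ty": 0.9,"tz": -0.4,"twist": -0.2}
    - {"tx": -0.8,"ty": 0.9,"tz": -0.4,"twist": -0.2}
    - {"tx": -0.8,"ty": 0.9,"tz": -0.4,"twist": -0.2}
    - {"tx": -0.8,"ty": 0.9,"tz": -0.4,"twist": -0.2}
  claw: 1
  grip_force: 15

```text
t: 2.97
eef_pos: [0.3234, -0.3698, 0.3285]
ee_rot: [-3.139, 0.001, -2.216]
force: [-0.5, -0.4, 0.6]
width: 0.0877
gripper_force: 0.0
```

Run:
```python
from h import *
np.set_printoptions(precision=3,suppress=True)
f=lambda x,y:(80+x/1.8737,130+y/1.875)
for p in [(295,120),(345,45),(165,85)]: print('cm base scene',onz("scene",f(*p),0))
for p in [(340,45),(445,0),(308,0)]: print('cm top',onz("top",f(*p),0),onz("top",f(*p),.3))
```

```text
cm base scene [0.674 0.217 0.   ]
cm base scene [0.78  0.034 0.   ]
cm base scene [0.87  0.311 0.   ]
cm top [0.667 0.22  0.   ] [0.594 0.223 0.3  ]
cm top [0.732 0.085 0.   ] [0.643 0.122 0.3  ]
cm top [0.725 0.264 0.   ] [0.638 0.256 0.3  ]
```

arm_command:
  commands:
    - {"tx": -1,"ty": 0.2,"tz": 0,"twist": 0.294}
    - {"tx": -1,"ty": 0.2,"tz": 0,"twist": 0.294}
    - {"tx": -1,"ty": 0.2,"tz": 0,"twist": 0.294}
    - {"tx": -1,"ty": 0.2,"tz": 0,"twist": 0.294}
    - {"tx": -1,"ty": 0.2,"tz": 0,"twist": 0.294}
    - {"tx": -1,"ty": 0.2,"tz": 0,"twist": 0.294}
    - {"tx": -1,"ty": 0.2,"tz": 0,"twist": 0.294}
    - {"tx": -1,"ty": 0.2,"tz": 0,"twist": 0.294}

```text
t: 3.63
eef_pos: [0.4346, -0.1393, 0.3267]
ee_rot: [3.141, 0.001, -3.077]
force: [0.4, 0.2, 0.5]
width: 0.0879
gripper_force: 0.0
```

Run:
```python
from h import *
np.set_printoptions(precision=4,suppress=True)
s=get_state();print(s["eef_pos"],s["ee_rot"])
c=calibration("wrist");print(c["camera_matrix"],c["extrinsics"])
save("wrist","w0")
for q in ["spice_jar","salt_shaker","honey_jar"]: print(q,[(r["rect"],round(r["score"],2)) for r in boxes_of(q,"wrist")],[(r["uv"],round(r["score"],2),onz("wrist",r["uv"],0)) for r in spot_point(q,"wrist")])
```

```text
[ 0.4346 -0.1393  0.3267] [ 3.141   0.0012 -3.0774]
[[326.5483   0.     275.8236]
 [  0.     326.5483 207.2903]
 [  0.       0.       1.    ]] [[-0.0642  0.9618  0.2661  0.3644]
 [ 0.9979  0.0617  0.0178 -0.1444]
 [ 0.0007  0.2667 -0.9638  0.4856]
 [ 0.      0.      0.      1.    ]]
spice_jar [([276.9, 157.8, 309.6, 200.2], 0.81)] [([288.5, 172.6], 0.62, array([ 0.4419, -0.1223,  0.    ]))]
salt_shaker [([276.6, 159.2, 308.4, 201.9], 0.71), ([360.7, 153.2, 405.6, 189.9], 0.59)] [([377.8, 165.5], 0.86, array([0.4214, 0.0083, 0.    ]))]
honey_jar [([311.1, 234.7, 357.9, 270.7], 0.74)] [([327.1, 251.1], 0.7, array([ 0.5634, -0.0524,  0.    ]))]
```

View pics/w0.png

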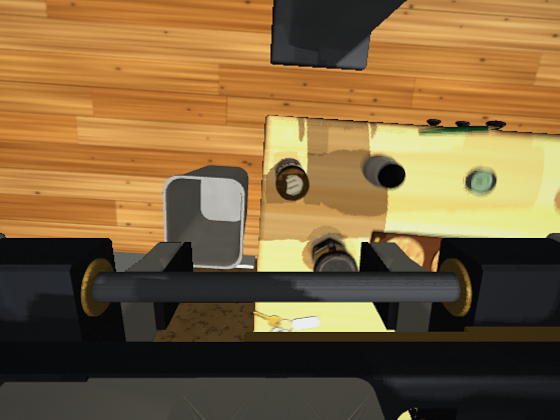

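The wrist view shows the spice jar at (290,180), the salt shaker at (384,172) and the tea light at (481,180). Next: cap centres from each picture.

Run:
```python
from h import *
np.set_printoptions(precision=4,suppress=True)
f=lambda x,y:(80+x/1.8737,130+y/1.875)
grab_frame("top");grab_frame("scene");grab_frame("wrist")
T={"spice":[("top",f(627,226)),("wrist",(293,188)),("scene",f(586,342-300+2))],
"salt":[("top",f(512,235)),("wrist",(391,173)),("scene",f(530,400-300))]}
for k,v in T.items():
    p=tri([ray(*a) for a in v]);print(k,"top",p,[proj(n,p)-np.array(uv) for n,uv in v])
for q in ["spice_jar","salt_shaker","tea_light","pepper_mill"]:
    v=[]
    for n in ("top","scene","wrist"):
        L=[r["uv"] for r in spot_point(q,n)]
        L=[u for u in L if onz(n,u,0)[0]<.5]
        if L: v.append((n,L[0]))
    p=tri([ray(*a) for a in v]);print(q,p,[onz(n,u,0)[:2] for n,u in v])
```

```text
spice top [ 0.44   -0.1219  0.101 ] [array([ 0.6292, -0.7256]), array([ 0.4504, -2.711 ]), array([-0.6968, -0.176 ])]
salt top [0.4244 0.0062 0.0695] [array([0.9266, 0.4329]), array([1.428 , 2.0463]), array([0.3342, 0.7197])]
spice_jar [0.4145 0.0048 0.0618] [array([0.4326, 0.1614]), array([ 0.4438, -0.118 ]), array([ 0.4384, -0.1203])]
salt_shaker [0.4215 0.0067 0.008 ] [array([0.4206, 0.0097]), array([ 0.4237, -0.0057]), array([0.428 , 0.0087])]
tea_light [ 0.4326  0.166  -0.0084] [array([0.4296, 0.1656]), array([0.4282, 0.1742]), array([0.4321, 0.16  ])]
pepper_mill [ 0.4356  0.3228 -0.0157] [array([0.4396, 0.3263]), array([0.4183, 0.3287])]
```

arm_command:
  commands:
    - {"tx": -0.026,"ty": 0.072,"tz": 0.4,"twist": 0.02}
    - {"tx": -0.026,"ty": 0.072,"tz": 0.76,"twist": 0.02}
    - {"tx": -0.026,"ty": 0.072,"tz": 0.76,"twist": 0.02}
    - {"tx": -0.026,"ty": 0.072,"tz": 0.76,"twist": 0.02}
    - {"tx": -0.026,"ty": 0.072,"tz": 0.76,"twist": 0.02}
    - {"tx": -0.026,"ty": 0.072,"tz": 0.76,"twist": 0.02}
    - {"tx": -0.026,"ty": 0.072,"tz": 0.76,"twist": 0.02}
    - {"tx": -0.026,"ty": 0.072,"tz": 0.76,"twist": 0.02}

```text
t: 5.4
eef_pos: [0.4399, -0.1242, 0.1383]
ee_rot: [-3.141, 0.002, -3.137]
force: [0.1, 0.8, 0.3]
width: 0.0878
gripper_force: 0.0
```

Run:
```python
from h import *
np.set_printoptions(precision=4,suppress=True)
print(calibration("wrist")["extrinsics"])
save("wrist","w1")
for z in (.105,0):
  p=np.array([.440,-.121,z]);print(proj("wrist",p))
print(boxes_of("spice_jar","wrist"))
```

```text
[[-0.005   0.9635  0.2675  0.3695]
 [ 1.      0.0048  0.0011 -0.1248]
 [-0.0002  0.2675 -0.9636  0.297 ]
 [ 0.      0.      0.      1.    ]]
[281.3451 233.2529]
[279.5072 194.4769]
[{'rect': [252.9, 175.9, 313.8, 263.6], 'score': 0.84}]
```

View pics/w1.png

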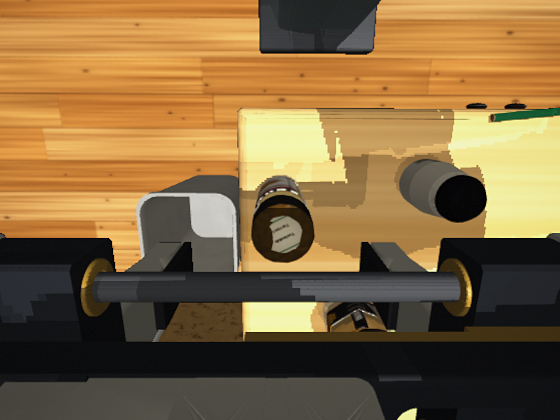

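The cap centre is at (284,229), so the jar is at about (0.438,-0.1195). Going down and gripping.

arm_command:
  commands:
    - {"tx": 0.008,"ty": 0.02,"tz": 0.1,"twist": 0}
    - {"tx": 0.008,"ty": 0.02,"tz": 0.2,"twist": 0}
    - {"tx": 0.008,"ty": 0.02,"tz": 0.3,"twist": 0}
    - {"tx": 0.008,"ty": 0.02,"tz": 0.333,"twist": 0}
    - {"tx": 0.008,"ty": 0.02,"tz": 0.333,"twist": 0}
    - {"tx": 0.008,"ty": 0.02,"tz": 0.333,"twist": 0}
    - {"tx": 0.008,"ty": 0.02,"tz": 0.333,"twist": 0}
    - {"tx": 0.008,"ty": 0.02,"tz": 0.333,"twist": 0}

```text
t: 6.17
eef_pos: [0.4377, -0.119, 0.0548]
ee_rot: [3.141, 0.003, -3.137]
force: [-0.6, -0.4, 0.7]
width: 0.0877
gripper_force: 0.0
```

arm_command:
  commands:
    - {"tx": 0,"ty": 0,"tz": 0,"twist": 0}
    - {"tx": 0,"ty": 0,"tz": 0,"twist": 0}
    - {"tx": 0,"ty": 0,"tz": 0,"twist": 0}
    - {"tx": 0,"ty": 0,"tz": 0,"twist": 0}
    - {"tx": 0,"ty": 0,"tz": 0,"twist": 0}
    - {"tx": 0,"ty": 0,"tz": 0,"twist": 0}
    - {"tx": 0,"ty": 0,"tz": 0,"twist": 0}
    - {"tx": 0,"ty": 0,"tz": 0,"twist": 0}
  claw: 0.3
  grip_force: 15

```text
t: 6.83
eef_pos: [0.4364, -0.1191, 0.0533]
ee_rot: [-3.142, -0.0, -3.137]
force: [0.8, 1.1, 0.0]
width: 0.0403
gripper_force: 15.0
```

arm_command:
  commands:
    - {"tx": 0,"ty": 0,"tz": -0.12,"twist": 0}
    - {"tx": 0,"ty": 0,"tz": -0.26,"twist": 0}
    - {"tx": 0,"ty": 0.05,"tz": -0.4,"twist": 0}
    - {"tx": -0.05,"ty": 0.15,"tz": -0.52,"twist": 0}
    - {"tx": -0.1,"ty": 0.3,"tz": -0.52,"twist": 0}
    - {"tx": -0.15,"ty": 0.45,"tz": -0.52,"twist": 0}
    - {"tx": -0.2,"ty": 0.6,"tz": -0.52,"twist": 0}
    - {"tx": -0.25,"ty": 0.7,"tz": -0.52,"twist": 0}

```text
t: 7.5
eef_pos: [0.4985, 0.0589, 0.1836]
ee_rot: [3.141, 0.001, -3.137]
force: [0.7, -0.4, -1.0]
width: 0.0405
gripper_force: 15.0
```

arm_command:
  commands:
    - {"tx": -0.08,"ty": 0.12,"tz": 0,"twist": 0}
    - {"tx": -0.16,"ty": 0.25,"tz": 0,"twist": 0}
    - {"tx": -0.22,"ty": 0.4,"tz": 0,"twist": 0}
    - {"tx": -0.26,"ty": 0.52,"tz": 0,"twist": 0}
    - {"tx": -0.26,"ty": 0.64,"tz": 0,"twist": 0}
    - {"tx": -0.26,"ty": 0.74,"tz": 0,"twist": 0}
    - {"tx": -0.26,"ty": 0.74,"tz": 0,"twist": 0}
    - {"tx": -0.26,"ty": 0.74,"tz": 0,"twist": 0}

```text
t: 8.17
eef_pos: [0.562, 0.2426, 0.1823]
ee_rot: [-3.141, -0.001, -3.135]
force: [-0.2, -0.4, -2.2]
width: 0.0407
gripper_force: 15.0
```

Run:
```python
from h import *
s=get_state();print(s["eef_pos"],s["ee_rot"],s["width"])
save("scene","s1");save("wrist","w2")
a=cv2.imread('pics/s1.png')[60:360,80:460];b=cv2.imread('pics/w2.png')
cv2.imwrite('pics/c1.png',np.hstack([a,cv2.resize(b,(400,300))]))
print([proj("wrist",np.array([.563,y,.016])) for y in(.063,.153,.243,.3325)])
```

```text
[0.56195086 0.24260864 0.18231457] [-3.14065782e+00 -1.38314618e-03 -3.13548704e+00] 0.04072890996997183
[array([101.5333715 , 189.04180788]), array([189.86098524, 189.43645693]), array([278.15558684, 189.83095849]), array([365.92694363, 190.22312218])]
```

View pics/c1.png

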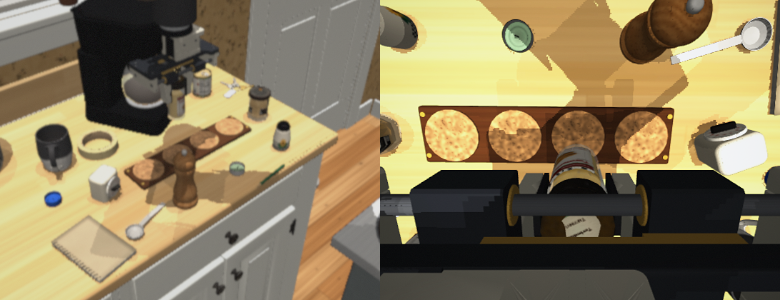

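The jar is upright in the grip, and the coasters sit within 1–2 px of the prediction. Lowering.

arm_command:
  commands:
    - {"tx": -0.005,"ty": 0,"tz": 0.1,"twist": 0}
    - {"tx": -0.005,"ty": 0,"tz": 0.2,"twist": 0}
    - {"tx": -0.005,"ty": 0,"tz": 0.3,"twist": 0}
    - {"tx": -0.005,"ty": 0,"tz": 0.38,"twist": 0}
    - {"tx": -0.005,"ty": 0,"tz": 0.42,"twist": 0}
    - {"tx": -0.005,"ty": 0,"tz": 0.44,"twist": 0}
    - {"tx": -0.005,"ty": 0,"tz": 0.447,"twist": 0}
    - {"tx": -0.005,"ty": 0,"tz": 0.447,"twist": 0}

```text
t: 8.93
eef_pos: [0.5642, 0.2413, 0.0723]
ee_rot: [3.141, 0.001, -3.138]
force: [-0.2, -0.5, -0.1]
width: 0.0406
gripper_force: 15.0
```

arm_command:
  commands:
    - {"tx": 0,"ty": 0.003,"tz": 0.002,"twist": 0}
    - {"tx": 0,"ty": 0.003,"tz": 0.004,"twist": 0}
    - {"tx": 0,"ty": 0.003,"tz": 0.006,"twist": 0}
    - {"tx": 0,"ty": 0.003,"tz": 0.008,"twist": 0}
    - {"tx": 0,"ty": 0.003,"tz": 0.008,"twist": 0}
    - {"tx": 0,"ty": 0.003,"tz": 0.008,"twist": 0}
    - {"tx": 0,"ty": 0.003,"tz": 0.008,"twist": 0}
    - {"tx": 0,"ty": 0.003,"tz": 0.008,"twist": 0}

```text
t: 9.6
eef_pos: [0.5637, 0.2422, 0.0696]
ee_rot: [-3.142, 0.0, -3.137]
force: [0.8, -0.2, -0.5]
width: 0.0408
gripper_force: 15.0
```

arm_command:
  commands:
    - {"tx": 0,"ty": 0,"tz": 0.004,"twist": 0}
    - {"tx": 0,"ty": 0,"tz": 0.004,"twist": 0}
    - {"tx": 0,"ty": 0,"tz": 0.004,"twist": 0}
    - {"tx": 0,"ty": 0,"tz": 0.004,"twist": 0}
    - {"tx": 0,"ty": 0,"tz": 0.004,"twist": 0}
    - {"tx": 0,"ty": 0,"tz": 0.004,"twist": 0}
    - {"tx": 0,"ty": 0,"tz": 0.004,"twist": 0}
    - {"tx": 0,"ty": 0,"tz": 0.004,"twist": 0}

```text
t: 10.27
eef_pos: [0.5639, 0.2421, 0.0691]
ee_rot: [-3.142, 0.001, -3.137]
force: [-0.3, -2.6, 5.1]
width: 0.0406
gripper_force: 15.0
```

arm_command:
  commands:
    - {"tx": 0,"ty": 0,"tz": 0,"twist": 0}
    - {"tx": 0,"ty": 0,"tz": 0,"twist": 0}
    - {"tx": 0,"ty": 0,"tz": 0,"twist": 0}
    - {"tx": 0,"ty": 0,"tz": 0,"twist": 0}
    - {"tx": 0,"ty": 0,"tz": 0,"twist": 0}
    - {"tx": 0,"ty": 0,"tz": 0,"twist": 0}
    - {"tx": 0,"ty": 0,"tz": 0,"twist": 0}
    - {"tx": 0,"ty": 0,"tz": 0,"twist": 0}
  claw: 0.85

```text
t: 10.93
eef_pos: [0.5637, 0.2422, 0.0685]
ee_rot: [-3.142, -0.0, -3.137]
force: [-0.8, -0.0, -0.1]
width: 0.0744
gripper_force: 0.0
```

arm_command:
  commands:
    - {"tx": 0,"ty": 0,"tz": -0.1,"twist": 0}
    - {"tx": 0,"ty": 0,"tz": -0.2,"twist": 0}
    - {"tx": 0,"ty": 0,"tz": -0.35,"twist": 0}
    - {"tx": 0,"ty": 0,"tz": -0.5,"twist": 0}
    - {"tx": 0,"ty": 0,"tz": -0.65,"twist": 0}
    - {"tx": 0,"ty": 0,"tz": -0.8,"twist": 0}
    - {"tx": 0.1,"ty": -0.15,"tz": -0.8,"twist": 0}
    - {"tx": 0.2,"ty": -0.3,"tz": -0.8,"twist": 0}
  claw: 1

```text
t: 11.6
eef_pos: [0.5189, 0.1737, 0.2706]
ee_rot: [3.139, 0.004, -3.136]
force: [0.3, -0.6, -0.7]
width: 0.0878
gripper_force: 0.0
```

arm_command:
  commands:
    - {"tx": 0.38,"ty": -0.67,"tz": 0.2,"twist": -0.361}
    - {"tx": 0.38,"ty": -0.67,"tz": 0.2,"twist": -0.361}
    - {"tx": 0.38,"ty": -0.67,"tz": 0.2,"twist": -0.361}
    - {"tx": 0.38,"ty": -0.67,"tz": 0.2,"twist": -0.361}
    - {"tx": 0.38,"ty": -0.67,"tz": 0.2,"twist": -0.361}
    - {"tx": 0.38,"ty": -0.67,"tz": 0.2,"twist": -0.361}
    - {"tx": 0.38,"ty": -0.67,"tz": 0.2,"twist": -0.361}
    - {"tx": 0.38,"ty": -0.67,"tz": 0.2,"twist": -0.361}

```text
t: 12.27
eef_pos: [0.4231, 0.0041, 0.2189]
ee_rot: [-3.141, 0.001, -2.132]
force: [0.1, -0.5, 0.0]
width: 0.0875
gripper_force: 0.0
```

arm_command:
  commands:
    - {"tx": 0,"ty": 0,"tz": 0,"twist": -0.04}
    - {"tx": 0,"ty": 0,"tz": 0,"twist": -0.04}
    - {"tx": 0,"ty": 0,"tz": 0,"twist": -0.04}
    - {"tx": 0,"ty": 0,"tz": 0,"twist": -0.04}
    - {"tx": 0,"ty": 0,"tz": 0,"twist": -0.04}
    - {"tx": 0,"ty": 0,"tz": 0,"twist": -0.04}
    - {"tx": 0,"ty": 0,"tz": 0,"twist": -0.04}
    - {"tx": 0,"ty": 0,"tz": 0,"twist": -0.04}

```text
t: 12.93
eef_pos: [0.4235, 0.0048, 0.2185]
ee_rot: [3.142, -0.0, -2.012]
force: [0.3, -0.3, -0.2]
width: 0.0876
gripper_force: 0.0
```

Run:
```python
from h import *
s=get_state();print(s["eef_pos"],s["ee_rot"],s["width"])
save("wrist","w3")
print([proj("wrist",np.array([.424,.0065,z])) for z in(.078,0)], proj("wrist",np.array([.432,.165,.015])))
print([r["rect"] for r in boxes_of("salt_shaker","wrist")],[r["rect"] for r in boxes_of("tea_light","wrist")])
```

```text
[0.42345064 0.00479616 0.21852991] [ 3.14150175e+00 -6.47867380e-05 -2.01241094e+00] 0.08759334746459418
[array([277.4780195 , 197.52706837]), array([277.11438314, 181.77188574])] [325.46228836 299.74791085]
[[255.2, 166.3, 297.6, 216.2]] [[309.3, 302.5, 339.2, 312.9]]
```

View pics/w3.png

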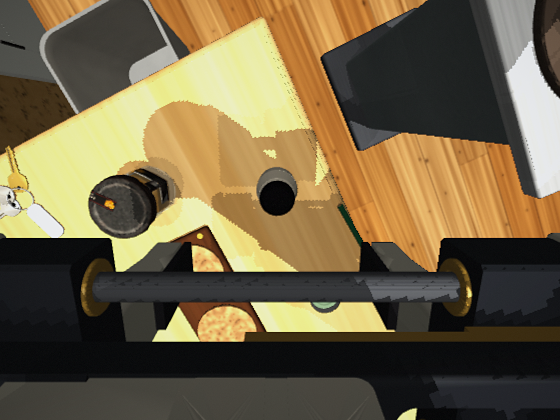

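Salt shaker's cap is at (277,198), matching the estimate. Descend and grip.

arm_command:
  commands:
    - {"tx": -0.007,"ty": 0,"tz": 0.14,"twist": 0}
    - {"tx": -0.007,"ty": 0,"tz": 0.28,"twist": 0}
    - {"tx": -0.007,"ty": 0,"tz": 0.42,"twist": 0}
    - {"tx": -0.007,"ty": 0,"tz": 0.56,"twist": 0}
    - {"tx": -0.007,"ty": 0,"tz": 0.68,"twist": 0}
    - {"tx": -0.007,"ty": 0,"tz": 0.76,"twist": 0}
    - {"tx": -0.007,"ty": 0,"tz": 0.79,"twist": 0}
    - {"tx": -0.007,"ty": 0,"tz": 0.79,"twist": 0}

```text
t: 13.75
eef_pos: [0.4232, 0.0058, 0.0197]
ee_rot: [3.139, -0.003, -2.012]
force: [-0.3, -0.1, -0.3]
width: 0.0876
gripper_force: 0.0
```

arm_command:
  commands:
    - {"tx": 0,"ty": 0,"tz": 0,"twist": 0}
    - {"tx": 0,"ty": 0,"tz": 0,"twist": 0}
    - {"tx": 0,"ty": 0,"tz": 0,"twist": 0}
    - {"tx": 0,"ty": 0,"tz": 0,"twist": 0}
    - {"tx": 0,"ty": 0,"tz": 0,"twist": 0}
    - {"tx": 0,"ty": 0,"tz": 0,"twist": 0}
    - {"tx": 0,"ty": 0,"tz": 0,"twist": 0}
    - {"tx": 0,"ty": 0,"tz": 0,"twist": 0}
  claw: 0.3
  grip_force: 15

```text
t: 14.42
eef_pos: [0.4243, 0.0064, 0.0213]
ee_rot: [-3.141, 0.0, -2.012]
force: [-1.7, 0.9, 5.5]
width: 0.0426
gripper_force: 15.0
```

arm_command:
  commands:
    - {"tx": 0,"ty": 0,"tz": -0.12,"twist": 0}
    - {"tx": 0,"ty": 0,"tz": -0.26,"twist": 0}
    - {"tx": -0.05,"ty": -0.02,"tz": -0.38,"twist": 0}
    - {"tx": -0.18,"ty": -0.06,"tz": -0.48,"twist": 0}
    - {"tx": -0.33,"ty": -0.11,"tz": -0.48,"twist": 0}
    - {"tx": -0.48,"ty": -0.16,"tz": -0.48,"twist": 0}
    - {"tx": -0.63,"ty": -0.21,"tz": -0.48,"twist": 0}
    - {"tx": -0.768,"ty": -0.252,"tz": -0.48,"twist": 0}

```text
t: 15.08
eef_pos: [0.5644, 0.1546, 0.141]
ee_rot: [-3.142, 0.0, -2.012]
force: [-0.2, -0.8, -0.4]
width: 0.0433
gripper_force: 15.0
```

arm_command:
  commands:
    - {"tx": 0,"ty": 0,"tz": 0.0,"twist": 0}
    - {"tx": 0,"ty": 0,"tz": 0.1,"twist": 0}
    - {"tx": 0,"ty": 0,"tz": 0.2,"twist": 0}
    - {"tx": 0,"ty": 0,"tz": 0.28,"twist": 0}
    - {"tx": 0,"ty": 0,"tz": 0.34,"twist": 0}
    - {"tx": 0,"ty": 0,"tz": 0.38,"twist": 0}
    - {"tx": 0,"ty": 0,"tz": 0.4,"twist": 0}
    - {"tx": 0,"ty": 0,"tz": 0.4,"twist": 0}

```text
t: 15.75
eef_pos: [0.5626, 0.1527, 0.04]
ee_rot: [3.141, -0.002, -2.012]
force: [-0.2, -0.2, 0.3]
width: 0.0428
gripper_force: 15.0
```

arm_command:
  commands:
    - {"tx": 0,"ty": 0,"tz": 0.004,"twist": 0}
    - {"tx": 0,"ty": 0,"tz": 0.008,"twist": 0}
    - {"tx": 0,"ty": 0,"tz": 0.012,"twist": 0}
    - {"tx": 0,"ty": 0,"tz": 0.016,"twist": 0}
    - {"tx": 0,"ty": 0,"tz": 0.016,"twist": 0}
    - {"tx": 0,"ty": 0,"tz": 0.016,"twist": 0}
    - {"tx": 0,"ty": 0,"tz": 0.016,"twist": 0}
    - {"tx": 0,"ty": 0,"tz": 0.016,"twist": 0}

```text
t: 16.42
eef_pos: [0.5633, 0.1532, 0.0374]
ee_rot: [-3.141, 0.0, -2.012]
force: [-0.5, -0.5, 1.2]
width: 0.0428
gripper_force: 15.0
```

arm_command:
  commands:
    - {"tx": 0,"ty": 0,"tz": 0.003,"twist": 0}
    - {"tx": 0,"ty": 0,"tz": 0.003,"twist": 0}
    - {"tx": 0,"ty": 0,"tz": 0.003,"twist": 0}
    - {"tx": 0,"ty": 0,"tz": 0.003,"twist": 0}
    - {"tx": 0,"ty": 0,"tz": 0.003,"twist": 0}
    - {"tx": 0,"ty": 0,"tz": 0.003,"twist": 0}
    - {"tx": 0,"ty": 0,"tz": 0.003,"twist": 0}
    - {"tx": 0,"ty": 0,"tz": 0.003,"twist": 0}
  claw: 0.9

```text
t: 17.08
eef_pos: [0.5631, 0.1531, 0.0363]
ee_rot: [3.142, -0.0, -2.012]
force: [0.1, 0.1, -0.4]
width: 0.0786
gripper_force: 0.0
```

arm_command:
  commands:
    - {"tx": 0,"ty": 0,"tz": -0.1,"twist": 0}
    - {"tx": 0,"ty": 0,"tz": -0.2,"twist": 0}
    - {"tx": 0,"ty": 0,"tz": -0.35,"twist": 0}
    - {"tx": 0,"ty": 0,"tz": -0.5,"twist": 0}
    - {"tx": 0,"ty": 0,"tz": -0.65,"twist": 0}
    - {"tx": 0.05,"ty": 0.13,"tz": -0.75,"twist": 0}
    - {"tx": 0.1,"ty": 0.28,"tz": -0.75,"twist": 0}
    - {"tx": 0.184,"ty": 0.44,"tz": -0.75,"twist": 0}
  claw: 1

```text
t: 17.75
eef_pos: [0.4475, 0.1594, 0.2251]
ee_rot: [-3.14, 0.003, -2.013]
force: [-1.7, 1.5, 1.1]
width: 0.088
gripper_force: 0.0
```

Run:
```python
from h import *
s=get_state();print(s["eef_pos"],s["ee_rot"],s["width"])
save("wrist","w4")
print(proj("wrist",np.array([.432,.165,.015])))
R=[r["rect"] for r in boxes_of("tea_light","wrist")]
for r in R: print(r,onz("wrist",[(r[0]+r[2])/2,(r[1]+r[3])/2],.012))
print([(r["uv"],onz("wrist",r["uv"],0)) for r in spot_point("tea_light","wrist")])
```

```text
[0.44751928 0.1593735  0.22511602] [-3.14024070e+00  2.94534783e-03 -2.01286181e+00] 0.08797613380587414
[285.81077418 185.41384538]
[271.2, 161.4, 307.9, 195.1] [0.42812135 0.16081686 0.012     ]
[([286.4, 174.7], array([0.43311702, 0.15851333, 0.        ]))]
```

View pics/w4.png

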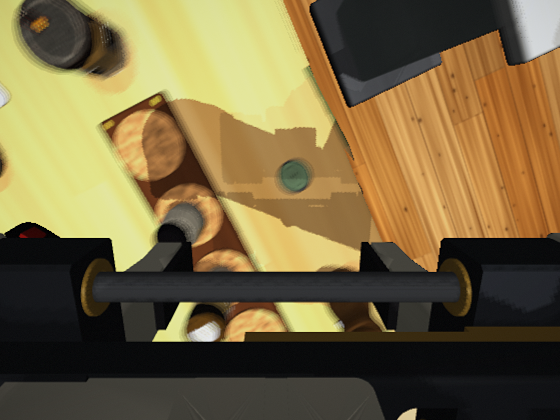

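The picture is motion-blurred, with the tea light near (294,175). I'll move closer, settle and measure again.

arm_command:
  commands:
    - {"tx": 0.02,"ty": 0.06,"tz": 0.1,"twist": 0}
    - {"tx": 0.02,"ty": 0.06,"tz": 0.25,"twist": 0}
    - {"tx": 0.02,"ty": 0.06,"tz": 0.36,"twist": 0}
    - {"tx": 0.02,"ty": 0.06,"tz": 0.4,"twist": 0}
    - {"tx": 0.02,"ty": 0.06,"tz": 0.4,"twist": 0}
    - {"tx": 0.02,"ty": 0.06,"tz": 0.4,"twist": 0}
    - {"tx": 0.02,"ty": 0.06,"tz": 0.4,"twist": 0}
    - {"tx": 0.02,"ty": 0.06,"tz": 0.4,"twist": 0}

```text
t: 18.57
eef_pos: [0.4328, 0.1611, 0.1249]
ee_rot: [-3.141, 0.002, -2.012]
force: [-0.7, 0.0, -0.6]
width: 0.0877
gripper_force: 0.0
```

Run:
```python
from h import *
s=get_state();print(s["eef_pos"],s["ee_rot"],s["width"])
save("wrist","w5")
for r in regions_of("tea_light","wrist"):
    c,_=cv2.findContours(r["region"].astype(np.uint8),0,1);e=cv2.fitEllipse(max(c,key=cv2.contourArea))
    print(r["rect"],e,onz("wrist",e[0],.012))
print([(r["uv"],onz("wrist",r["uv"],0)) for r in spot_point("tea_light","wrist")])
I=cv2.imread('pics/w5.png')[100:260,200:380];cv2.imwrite('pics/c5.png',cv2.resize(I,None,fx=3,fy=3))
```

```text
[0.43282547 0.16106914 0.12493024] [-3.14062436e+00  1.85816778e-03 -2.01180926e+00] 0.08768831669364872
[254.8, 182.0, 303.9, 228.5] ((279.0108947753906, 204.68569946289062), (43.41682052612305, 45.04172134399414), 177.0195770263672) [0.43194668 0.16287983 0.012     ]
[([276.6, 200.9], array([0.43347961, 0.16160201, 0.        ]))]
```

View pics/c5.png

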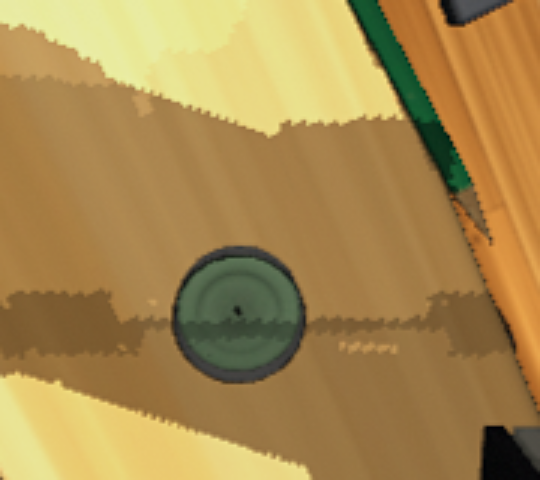

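The tea light's wick is at about (279,204), so it stands at (0.432,0.163). The pencil is clear of the fingers. Descending with a narrower opening.

arm_command:
  commands:
    - {"tx": -0.004,"ty": 0.005,"tz": 0.1,"twist": 0}
    - {"tx": -0.004,"ty": 0.005,"tz": 0.2,"twist": 0}
    - {"tx": -0.004,"ty": 0.005,"tz": 0.3,"twist": 0}
    - {"tx": -0.004,"ty": 0.005,"tz": 0.38,"twist": 0}
    - {"tx": -0.004,"ty": 0.005,"tz": 0.44,"twist": 0}
    - {"tx": -0.004,"ty": 0.005,"tz": 0.47,"twist": 0}
    - {"tx": -0.004,"ty": 0.005,"tz": 0.48,"twist": 0}
    - {"tx": -0.004,"ty": 0.005,"tz": 0.48,"twist": 0}
  claw: 0.75

```text
t: 19.38
eef_pos: [0.4313, 0.162, 0.0039]
ee_rot: [3.142, -0.0, -2.012]
force: [-0.3, 0.1, 0.3]
width: 0.0657
gripper_force: 0.0
```

arm_command:
  commands:
    - {"tx": 0,"ty": 0,"tz": 0,"twist": 0}
    - {"tx": 0,"ty": 0,"tz": 0,"twist": 0}
    - {"tx": 0,"ty": 0,"tz": 0,"twist": 0}
    - {"tx": 0,"ty": 0,"tz": 0,"twist": 0}
    - {"tx": 0,"ty": 0,"tz": 0,"twist": 0}
    - {"tx": 0,"ty": 0,"tz": 0,"twist": 0}
    - {"tx": 0,"ty": 0,"tz": 0,"twist": 0}
    - {"tx": 0,"ty": 0,"tz": 0,"twist": 0}
  claw: 0.3
  grip_force: 10

```text
t: 20.05
eef_pos: [0.4313, 0.1621, 0.0042]
ee_rot: [-3.141, 0.001, -2.012]
force: [-2.2, 1.1, 7.0]
width: 0.0372
gripper_force: 10.0
```

arm_command:
  commands:
    - {"tx": 0,"ty": 0,"tz": -0.12,"twist": 0}
    - {"tx": 0,"ty": 0,"tz": -0.26,"twist": 0}
    - {"tx": 0,"ty": 0,"tz": -0.4,"twist": 0}
    - {"tx": 0.02,"ty": -0.1,"tz": -0.48,"twist": 0}
    - {"tx": 0.05,"ty": -0.24,"tz": -0.48,"twist": 0}
    - {"tx": 0.08,"ty": -0.38,"tz": -0.48,"twist": 0}
    - {"tx": 0.11,"ty": -0.52,"tz": -0.48,"twist": 0}
    - {"tx": 0.133,"ty": -0.645,"tz": -0.48,"twist": 0}

```text
t: 20.72
eef_pos: [0.564, 0.0616, 0.1239]
ee_rot: [-3.141, 0.0, -2.012]
force: [0.4, 1.6, -0.3]
width: 0.0371
gripper_force: 10.0
```

arm_command:
  commands:
    - {"tx": 0,"ty": 0,"tz": 0.0,"twist": 0}
    - {"tx": 0,"ty": 0,"tz": 0.1,"twist": 0}
    - {"tx": 0,"ty": 0,"tz": 0.2,"twist": 0}
    - {"tx": 0,"ty": 0,"tz": 0.28,"twist": 0}
    - {"tx": 0,"ty": 0,"tz": 0.34,"twist": 0}
    - {"tx": 0,"ty": 0,"tz": 0.38,"twist": 0}
    - {"tx": 0,"ty": 0,"tz": 0.4,"twist": 0}
    - {"tx": 0,"ty": 0,"tz": 0.4,"twist": 0}

```text
t: 21.38
eef_pos: [0.5622, 0.0628, 0.0228]
ee_rot: [3.14, -0.001, -2.012]
force: [-0.2, 0.6, -1.0]
width: 0.0371
gripper_force: 10.0
```

Commanded z is about 0.024, so it needs to go roughly 4 mm lower.

arm_command:
  commands:
    - {"tx": 0,"ty": 0,"tz": 0.004,"twist": 0}
    - {"tx": 0,"ty": 0,"tz": 0.008,"twist": 0}
    - {"tx": 0,"ty": 0,"tz": 0.012,"twist": 0}
    - {"tx": 0,"ty": 0,"tz": 0.016,"twist": 0}
    - {"tx": 0,"ty": 0,"tz": 0.016,"twist": 0}
    - {"tx": 0,"ty": 0,"tz": 0.016,"twist": 0}
    - {"tx": 0,"ty": 0,"tz": 0.016,"twist": 0}
    - {"tx": 0,"ty": 0,"tz": 0.016,"twist": 0}

```text
t: 22.05
eef_pos: [0.5632, 0.0632, 0.0203]
ee_rot: [-3.141, 0.001, -2.012]
force: [0.1, 2.1, 4.1]
width: 0.0372
gripper_force: 10.0
```

arm_command:
  commands:
    - {"tx": 0,"ty": 0,"tz": 0.002,"twist": 0}
    - {"tx": 0,"ty": 0,"tz": 0.002,"twist": 0}
    - {"tx": 0,"ty": 0,"tz": 0.002,"twist": 0}
    - {"tx": 0,"ty": 0,"tz": 0.002,"twist": 0}
    - {"tx": 0,"ty": 0,"tz": 0.002,"twist": 0}
    - {"tx": 0,"ty": 0,"tz": 0.002,"twist": 0}
    - {"tx": 0,"ty": 0,"tz": 0.002,"twist": 0}
    - {"tx": 0,"ty": 0,"tz": 0.002,"twist": 0}
  claw: 0.75

```text
t: 22.72
eef_pos: [0.5627, 0.063, 0.0193]
ee_rot: [3.142, -0.0, -2.012]
force: [-0.6, -0.2, 0.1]
width: 0.0657
gripper_force: 0.0
```

arm_command:
  commands:
    - {"tx": 0,"ty": 0,"tz": -0.08,"twist": 0}
    - {"tx": 0,"ty": 0,"tz": -0.2,"twist": 0}
    - {"tx": 0,"ty": 0,"tz": -0.36,"twist": 0}
    - {"tx": 0,"ty": 0,"tz": -0.52,"twist": 0}
    - {"tx": 0,"ty": 0,"tz": -0.68,"twist": 0}
    - {"tx": 0,"ty": 0,"tz": -0.84,"twist": 0}
    - {"tx": 0,"ty": 0,"tz": -0.96,"twist": 0}
    - {"tx": 0,"ty": 0,"tz": -0.96,"twist": 0}
  claw: 1

```text
t: 23.38
eef_pos: [0.5658, 0.0635, 0.2671]
ee_rot: [-3.133, 0.007, -2.011]
force: [1.8, -0.3, 0.7]
width: 0.0874
gripper_force: 0.0
```

arm_command:
  commands:
    - {"tx": -0.73,"ty": 0.907,"tz": 0,"twist": -0.14}
    - {"tx": -0.73,"ty": 0.907,"tz": 0,"twist": -0.14}
    - {"tx": -0.73,"ty": 0.907,"tz": 0,"twist": -0.14}
    - {"tx": -0.73,"ty": 0.907,"tz": 0,"twist": -0.14}
    - {"tx": -0.73,"ty": 0.907,"tz": 0,"twist": -0.14}
    - {"tx": -0.73,"ty": 0.907,"tz": 0,"twist": -0.14}
    - {"tx": -0.73,"ty": 0.907,"tz": 0,"twist": -0.14}
    - {"tx": -0.73,"ty": 0.907,"tz": 0,"twist": -0.14}

```text
t: 24.05
eef_pos: [0.4331, 0.3299, 0.2591]
ee_rot: [3.142, 0.001, -1.568]
force: [0.2, -0.3, 0.3]
width: 0.0876
gripper_force: 0.0
```

arm_command:
  commands:
    - {"tx": 0,"ty": 0,"tz": 0,"twist": 0}
    - {"tx": 0,"ty": 0,"tz": 0,"twist": 0}
    - {"tx": 0,"ty": 0,"tz": 0,"twist": 0}
    - {"tx": 0,"ty": 0,"tz": 0,"twist": 0}
    - {"tx": 0,"ty": 0,"tz": 0,"twist": 0}
    - {"tx": 0,"ty": 0,"tz": 0,"twist": 0}
    - {"tx": 0,"ty": 0,"tz": 0,"twist": 0}
    - {"tx": 0,"ty": 0,"tz": 0,"twist": 0}

```text
t: 24.72
eef_pos: [0.4358, 0.3244, 0.2594]
ee_rot: [-3.142, 0.0, -1.573]
force: [0.5, -1.2, -0.5]
width: 0.0876
gripper_force: 0.0
```

Run:
```python
from h import *
s=get_state();print(s["eef_pos"],s["ee_rot"],s["width"])
save("wrist","w6");save("top","t6");save("scene","s6")
for z in (.15,.12,0): print(z,proj("wrist",np.array([.436,.325,z])))
print([(r["uv"],onz("wrist",r["uv"],0)) for r in spot_point("pepper_mill","wrist")],boxes_of("pepper_mill","wrist"))
```

```text
[0.43582148 0.32443316 0.25935804] [-3.14155612e+00  4.40467085e-05 -1.57265139e+00] 0.08760418552775714
0.15 [276.98213733 205.17368924]
0.12 [276.85674149 196.86979774]
0 [276.52687638 175.02566002]
[([274.7, 175.6], array([0.43832517, 0.32579756, 0.        ]))] [{'rect': [251.9, 154.7, 308.8, 228.7], 'score': 0.72}]
```

View pics/w6.png

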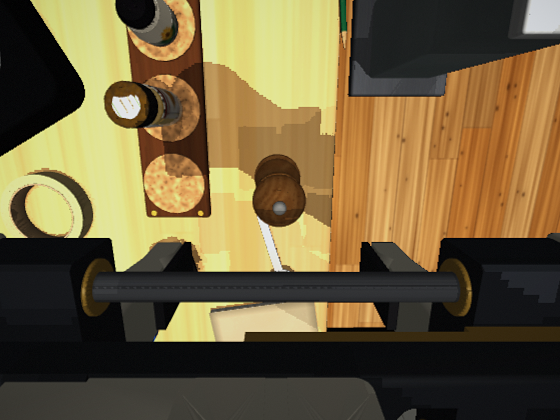

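The knob is at (279,209), which puts the mill at about (0.4345,0.327). The spice jar and salt shaker are upright on their coasters. Descending to the mill's head.

arm_command:
  commands:
    - {"tx": -0.01,"ty": 0.005,"tz": 0.1,"twist": 0}
    - {"tx": -0.01,"ty": 0.005,"tz": 0.22,"twist": 0}
    - {"tx": -0.01,"ty": 0.005,"tz": 0.34,"twist": 0}
    - {"tx": -0.01,"ty": 0.005,"tz": 0.46,"twist": 0}
    - {"tx": -0.01,"ty": 0.005,"tz": 0.56,"twist": 0}
    - {"tx": -0.01,"ty": 0.005,"tz": 0.61,"twist": 0}
    - {"tx": -0.01,"ty": 0.005,"tz": 0.633,"twist": 0}
    - {"tx": -0.01,"ty": 0.005,"tz": 0.633,"twist": 0}

```text
t: 25.63
eef_pos: [0.4339, 0.3268, 0.0998]
ee_rot: [3.14, -0.002, -1.572]
force: [1.1, -0.6, -0.8]
width: 0.0876
gripper_force: 0.0
```

arm_command:
  commands:
    - {"tx": 0,"ty": 0,"tz": 0,"twist": 0}
    - {"tx": 0,"ty": 0,"tz": 0,"twist": 0}
    - {"tx": 0,"ty": 0,"tz": 0,"twist": 0}
    - {"tx": 0,"ty": 0,"tz": 0,"twist": 0}
    - {"tx": 0,"ty": 0,"tz": 0,"twist": 0}
    - {"tx": 0,"ty": 0,"tz": 0,"twist": 0}
    - {"tx": 0,"ty": 0,"tz": 0,"twist": 0}
    - {"tx": 0,"ty": 0,"tz": 0,"twist": 0}
  claw: 0.3
  grip_force: 20

```text
t: 26.3
eef_pos: [0.4344, 0.3274, 0.1013]
ee_rot: [-3.141, 0.0, -1.572]
force: [-0.8, -0.5, 2.4]
width: 0.047
gripper_force: 20.0
```

Run:
```python
from h import *
s=get_state();print(s["eef_pos"],s["ee_rot"],s["width"],s["force"])
```

```text
[0.43438057 0.32744718 0.10134352] [-3.14138642e+00  3.43887347e-04 -1.57183594e+00] 0.04701619082888172 [-0.84101905 -0.50123501  2.41803751]
```

arm_command:
  commands:
    - {"tx": 0,"ty": 0,"tz": -0.06,"twist": 0}
    - {"tx": 0,"ty": 0,"tz": -0.14,"twist": 0}
    - {"tx": 0,"ty": -0.02,"tz": -0.22,"twist": 0}
    - {"tx": -0.01,"ty": -0.12,"tz": -0.24,"twist": 0}
    - {"tx": -0.022,"ty": -0.25,"tz": -0.24,"twist": 0}
    - {"tx": -0.022,"ty": -0.38,"tz": -0.24,"twist": 0}
    - {"tx": -0.022,"ty": -0.48,"tz": -0.24,"twist": 0}
    - {"tx": -0.022,"ty": -0.516,"tz": -0.24,"twist": 0}

```text
t: 26.97
eef_pos: [0.566, 0.3323, 0.16]
ee_rot: [3.141, -0.001, -1.573]
force: [-0.3, 0.3, -0.9]
width: 0.0468
gripper_force: 20.0
```

arm_command:
  commands:
    - {"tx": 0,"ty": 0,"tz": 0.0,"twist": 0}
    - {"tx": 0,"ty": 0,"tz": 0.04,"twist": 0}
    - {"tx": 0,"ty": 0,"tz": 0.08,"twist": 0}
    - {"tx": 0,"ty": 0,"tz": 0.12,"twist": 0}
    - {"tx": 0,"ty": 0,"tz": 0.15,"twist": 0}
    - {"tx": 0,"ty": 0,"tz": 0.164,"twist": 0}
    - {"tx": 0,"ty": 0,"tz": 0.164,"twist": 0}
    - {"tx": 0,"ty": 0,"tz": 0.164,"twist": 0}

```text
t: 27.63
eef_pos: [0.5632, 0.3328, 0.12]
ee_rot: [3.142, -0.0, -1.571]
force: [-0.5, 0.7, -1.1]
width: 0.0469
gripper_force: 20.0
```

Run:
```python
from h import *
s=get_state();print(s["eef_pos"],s["ee_rot"],s["width"],s["force"])
```

```text
[0.5631565  0.33282171 0.12003025] [ 3.14155854e+00 -2.81599375e-04 -1.57138209e+00] 0.04694580656811087 [-0.5013384   0.66067756 -1.06200291]
```

arm_command:
  commands:
    - {"tx": 0,"ty": 0,"tz": 0.002,"twist": 0}
    - {"tx": 0,"ty": 0,"tz": 0.005,"twist": 0}
    - {"tx": 0,"ty": 0,"tz": 0.008,"twist": 0}
    - {"tx": 0,"ty": 0,"tz": 0.011,"twist": 0}
    - {"tx": 0,"ty": 0,"tz": 0.012,"twist": 0}
    - {"tx": 0,"ty": 0,"tz": 0.012,"twist": 0}
    - {"tx": 0,"ty": 0,"tz": 0.012,"twist": 0}
    - {"tx": 0,"ty": 0,"tz": 0.012,"twist": 0}

```text
t: 28.3
eef_pos: [0.5635, 0.3328, 0.1174]
ee_rot: [-3.141, 0.0, -1.572]
force: [-1.2, 0.7, 2.1]
width: 0.0471
gripper_force: 20.0
```

Contact. Releasing and rising away.

arm_command:
  commands:
    - {"tx": 0,"ty": 0,"tz": 0,"twist": 0}
    - {"tx": 0,"ty": 0,"tz": 0,"twist": 0}
    - {"tx": 0,"ty": 0,"tz": 0,"twist": 0}
    - {"tx": 0,"ty": 0,"tz": 0,"twist": 0}
    - {"tx": 0,"ty": 0,"tz": 0,"twist": 0}
    - {"tx": 0,"ty": 0,"tz": 0,"twist": 0}
    - {"tx": 0,"ty": 0,"tz": 0,"twist": 0}
    - {"tx": 0,"ty": 0,"tz": 0,"twist": 0}
  claw: 0.95

```text
t: 28.97
eef_pos: [0.5634, 0.3327, 0.1171]
ee_rot: [-3.142, -0.0, -1.572]
force: [-0.0, -0.4, 0.3]
width: 0.083
gripper_force: 0.0
```

arm_command:
  commands:
    - {"tx": 0,"ty": 0,"tz": -0.08,"twist": 0}
    - {"tx": 0,"ty": 0,"tz": -0.2,"twist": 0}
    - {"tx": 0,"ty": 0,"tz": -0.35,"twist": 0}
    - {"tx": 0,"ty": 0,"tz": -0.5,"twist": 0}
    - {"tx": 0,"ty": 0,"tz": -0.55,"twist": 0}
    - {"tx": 0,"ty": 0.15,"tz": -0.55,"twist": 0}
    - {"tx": 0,"ty": 0.3,"tz": -0.55,"twist": 0}
    - {"tx": 0,"ty": 0.45,"tz": -0.55,"twist": 0}

```text
t: 29.63
eef_pos: [0.4498, 0.3324, 0.2543]
ee_rot: [3.141, 0.0, -1.573]
force: [-0.5, 0.8, 0.3]
width: 0.0833
gripper_force: 0.0
```

arm_command:
  commands:
    - {"tx": 0.5,"ty": 0,"tz": 0,"twist": 0}
    - {"tx": 0.5,"ty": 0,"tz": 0,"twist": 0}
    - {"tx": 0.5,"ty": 0,"tz": 0,"twist": 0}
    - {"tx": 0.5,"ty": 0,"tz": 0,"twist": 0}
    - {"tx": 0.5,"ty": 0,"tz": 0,"twist": 0}
    - {"tx": 0.5,"ty": 0,"tz": 0,"twist": 0}
    - {"tx": 0.5,"ty": 0,"tz": 0,"twist": 0}
    - {"tx": 0.5,"ty": 0,"tz": 0,"twist": 0}

```text
t: 30.3
eef_pos: [0.4508, 0.2086, 0.2544]
ee_rot: [3.141, -0.0, -1.571]
force: [0.4, 0.1, 0.4]
width: 0.083
gripper_force: 0.0
```

Run:
```python
from h import *
np.set_printoptions(precision=4,suppress=True)
save("wrist","w7");save("top","t7");save("scene","s7")
a=cv2.imread('pics/t7.png')[130:290,80:460];b=cv2.imread('pics/s7.png')[130:290,80:460]
cv2.imwrite('pics/c7.png',cv2.resize(np.vstack([a,b]),(712,600),interpolation=cv2.INTER_CUBIC))
for q in "pepper_mill spice_jar salt_shaker tea_light kitchen_timer honey_jar".split():
    for n in("scene","top"):
        print(q,n,[(round(r["score"],2),onz(n,r["uv"],.016 if q[0] in"pst" else 0)[:2]) for r in spot_point(q,n)][:3])
```

```text
pepper_mill scene [(0.72, array([0.5572, 0.0614])), (0.64, array([0.547 , 0.3361]))]
pepper_mill top [(0.73, array([0.5646, 0.3384]))]
spice_jar scene [(0.75, array([0.5734, 0.2461]))]
spice_jar top []
salt_shaker scene [(0.95, array([0.5617, 0.1574])), (0.31, array([0.573 , 0.0649]))]
salt_shaker top [(0.37, array([0.5609, 0.0605]))]
tea_light scene [(0.64, array([0.617 , 0.5609])), (0.63, array([0.5574, 0.0609]))]
tea_light top [(0.75, array([0.6251, 0.5486])), (0.62, array([0.5664, 0.0675]))]
kitchen_timer scene [(0.65, array([0.5694, 0.4461])), (0.22, array([0.5734, 0.3285]))]
kitchen_timer top [(0.68, array([0.5687, 0.4537]))]
honey_jar scene [(0.85, array([ 0.5651, -0.053 ]))]
honey_jar top [(0.56, array([ 0.5558, -0.0476]))]
```

View pics/c7.png

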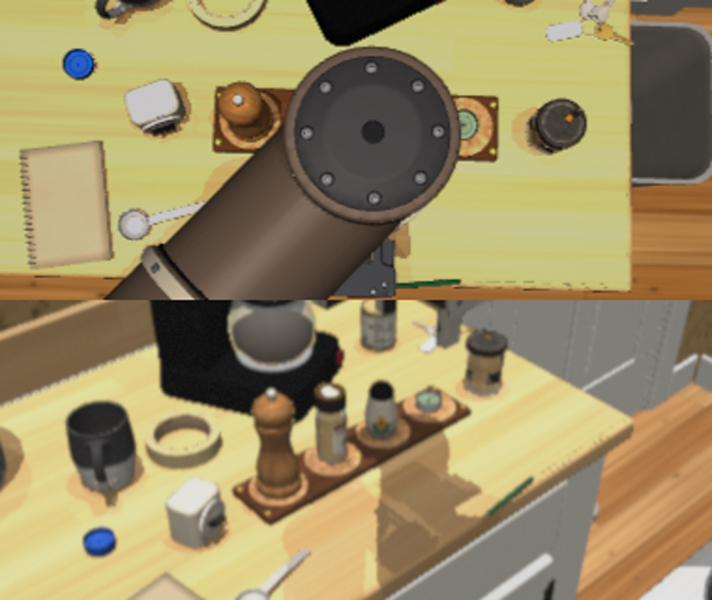

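View pics/w7.png

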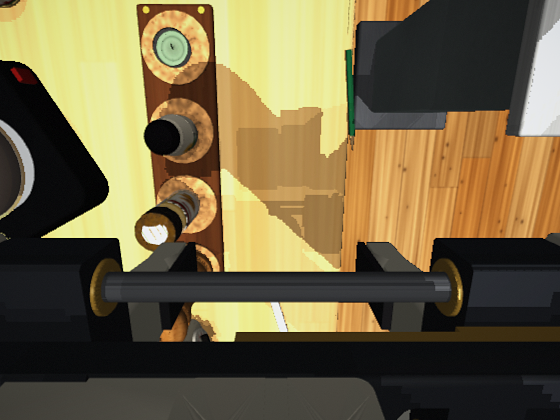

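All four stand upright and centred on their coasters. In the scene view they run mill, spice jar, salt shaker, tea light from the timer end. In the wrist view the tea light at (173,46) sits mid-coaster. The timer and honey jar are where they were, and the gripper is clear.

```bash
python3 -c "
from station import job_done
print(job_done())"
```

```text
the job is handed in; nothing more can be done
None
```

I set the pepper mill, spice jar, salt shaker and tea light upright on the coasters in that order from the timer's end to the honey jar's end, and handed the job in at about 31 s; the last pictures showed all four centred and the timer and honey jar where they were.

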